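# Clip the gel cassette, then hold its sprung retaining arm off

### The arm

A 6-joint arm with a two-finger parallel gripper is mounted at the origin on the work surface. World frame = base frame: x ahead of the robot, y to its left, z up, the work surface at z = 0. Lengths are in m, angles in degrees, forces in N, time in s.
With the tool pointing down it reaches from about 0.325 to 0.85 m from the base axis. Payload 15.5 kg.
Tool frame: the origin (TCP) lies midway between the tips of the shut fingers; the grasp point (between the pads) lies 19 mm behind it; y points along the fingers, x is the direction in which the jaws open and shut, and the axes are right-handed (so a half turn about y gives the same grasp; the last joint's range is limited). The gripper opens to 91 mm and grips with 3 to 60 N. Pads are 32 mm wide; open, the fingers measure 118 mm over their backs; the gripper's body (76 mm by 178 mm) begins 60 mm behind the grasp point.
Start: joints at [-72.909, 28.281, 77.091, -0, 74.628, -5.472], TCP at [0.24, -0.577, 0.214] pointing down, gripper open.
Joint ranges: [-166.48, 166.48], [-47.26, 123.95], [12.59, 153.08], [-70.14, 250.14], [6.76, 159.57], [-176.63, 176.63]. Speed limits (degrees/s): [108.29, 108.29, 147.25, 172.46, 172.46, 172.46].

### API

Orientations are given as a 3x3 rotation matrix whose columns are the frame's x, y, z axes.
In Python, from bench import ctrl gives the robot as it stands. The module is installed in compiled form; this text tells all that it offers. Calls block until the motion is done:
- ctrl.goto(position, orientation): joint-space move of the TCP to a pose.
- ctrl.move_l(position, vel=0.15, ori=None, contact_N=None): straight line of the TCP; ori=None keeps the orientation; vel is the mean speed in m/s. With contact_N (N) it stops when the force on the tool has changed by that much, and returns True; else False.
- ctrl.movej(angles): joint-space move.
- ctrl.command_gripper(opening): opening from 0.0 (shut) to 1.0 (fully open); the grip force is fixed at half the most; returns when the fingers have stopped.
- ctrl.sleep(seconds).
- ctrl.ik(position, orientation): joint angles nearest the present ones, or None.
- ctrl.read_camera(name): name is "scene" or "top" or "wrist"; returns the picture (400x640x3 uint8, blue, green, red); there is no depth.
- ctrl.camera_params(name): a dict with "fx", "fy", "cx", "cy" (pixels), "pose" (4x4, takes a point from camera to world coordinates); the wrist camera has in their place "T_tool_cam" (4x4, takes a point from camera to tool coordinates, whose origin is the TCP and whose axes are the tool frame's). Camera axes: x right, y up, looking along -z (the intrinsics and any distortion apply to the point x, -y, -z); pixel columns grow to the right and rows downward; lengths in m; the calibration is good to about 2 mm. A picture is of the moment at which its call begins: read the wrist's pose just before it. camera_params takes no time and is no camera call.
A pose or a line that the arm cannot do raises ctrl.MotionError and nothing moves.
- ctrl.sign_off(): hands the job in, once; it reports no verdict.
Readings, each from a call of its own:
- ctrl.current_t(): time.
- ctrl.current_q(): joint angles.
- ctrl.current_dq(): joint speeds.
- ctrl.current_effort(): joint torques, N m.
- ctrl.current_tool_pos(): TCP position.
- ctrl.current_eef_rot(): TCP orientation.
- ctrl.current_contact_force(): force on the tool from outside, world axes, zero at the start.
- ctrl.current_wrist_torque(): the same for the moment, N m.
- ctrl.current_grip_width(): opening from 0.0 (shut) to 1.0 (fully open).
Only numpy, scipy, OpenCV 4.12 (cv2) and the standard library are available. Lean on these libraries where they do the work, as an engineer would, in place of code of your own. Each camera call takes 0.05 s, during which the arm holds its last target.

### The job

Get the glass gel cassette ready to be lifted out of its casting stand: take the spring clip off the parking rail, put it upright over the cassette's top edge, near the middle and well down, and let go of it so that it grips the glass. Only then swing the sprung retaining arm by its finger post round to its stop, so that its pad comes off the glass, and finish while still holding it against the stop with the fingers; the spring would take it back if you let go. Leave the other things on the bench where they stand.

Things in the scene. Friction and masses are not known exactly. Their poses are not given: they have to be found in the camera images.
- clip_center (a point): Plain steel spring clip like a broad clothes peg, 24 mm wide (30 over the pin), 75 tall, 65 g; starts clamped upright on the parking rail, handles up. This point is its pivot, half-way up. z up, y along the pin and the gripped edge, x across the jaws. Jaws reach 38 mm below the pivot; an edge goes in at most 34 mm. Axes are those of the -x half, which turns 0.25 rad about y when squeezed.
- clip_handles (a point): Point between the clip's two handles, 21 mm above clip_center: the place to squeeze, along x. The handles are flat 4 mm plates, 24 mm wide (y), up to 38 mm above the pivot, leaning out in a V: 48 mm over the outside at their tops, 32 mm at the pivot. About 9 N starts to open the jaws; 15 N or more holds them fully open, handles parallel, 30 mm over the outside, jaw tips 25 mm apart.
- clip_jaw (a joint): Opening of the clip: about 0 when it grips an 8 mm plate (rail or cassette), 0.5 rad squeezed fully open, -0.12 rad shut on nothing.
- rail_top (a point): Parking rail: upright aluminium plate 8 mm thick (x), 90 mm long (y), on a grey foot 70 x 110 x 14 mm. This point is the middle of its top edge, 70 mm above the bench; z up. The clip starts with its pivot 14 mm above this edge (jaws 24 mm down over it), within 25 mm of the middle.
- cassette_top (a point): Gel cassette: two glass plates, together 8 mm thick (x), 116 mm long (y), upright in a grey casting stand (foot 110 x 225 mm, 20 tall; end posts up to 98 mm). This point is the middle of the top edge, 110 mm above the bench; z up; the -x face looks roughly to the robot and carries the retaining arm's pad. The clip sits well with its pivot 10 to 22 mm above this edge, within 20 mm of the middle.
- hinge_axis (a point): Vertical pivot axis of the retaining arm, 62 mm above the bench, at x = -30, y = +90 mm from cassette_top (same axes). From here aluminium bars 10 mm thick (top 75 mm above the bench) run 85 mm to -y, with the rubber pad that presses on the glass, and 95 mm outward as a tail that ends in the finger post.
- finger_post (a point): Upright round post on the end of the arm's tail, black plastic, 16 mm in diameter, free from 78 to 124 mm above the bench. This point is on its axis, 104 mm above the bench, 95 mm from the pivot axis. At rest it is at x = -41, y = +86 mm from hinge_axis (axes of cassette_top); winding takes it clockwise from above, in an arc about the pivot, to x = +41, y = +86 mm at the stop.
- retaining_arm (a joint): Angle of the retaining arm about its vertical pivot: 0 with its pad on the glass, 0.9 rad wound to its stop (clockwise from above). The spring drives it back to 0: about 4 N at the finger post at 0, 7 N at the stop.
- tip_box: Leave alone: grey box of white pipette tips, 80 x 110 x 48 mm tall; origin at the centre of its underside.
- beaker: Leave alone: clear glass beaker, 60 mm across, 75 mm tall; origin at the centre of its underside.
- buffer_bottle: Leave alone: white plastic bottle with a white cap, 64 mm across, 130 mm tall; origin at the centre of its underside.
- tube_rack: Leave alone: white open tube rack with a few thin tubes, 60 x 130 x 65 mm tall over the tubes; origin at the centre of its underside.
- gel_comb: Leave alone: white toothed gel comb lying flat, about 32 x 110 x 12 mm; origin on the bench under it.
- thumb_screw: Leave alone: black knurled screw standing on its head, 32 mm across, 34 mm tall; origin at the centre of its underside.
Mind the look-alikes: they are no part of the job. What is meant by the part that bears clip_center is not purple or red, and is the larger of those in its own colour.

How it is judged (in metres and radians):
On the way, in this order (a step that is already met when the one before it is completed fails the run):
1. the clip is let go, gripping the cassette's top edge near its middle (x of clip_center in the frame of cassette_top between -0.008 and 0.008 m and y of clip_center in the frame of cassette_top between -0.03 and 0.03 m and z of clip_center in the frame of cassette_top between 0 and 0.028 m and angle between clip_center's own z axis and vertical below 0.3 rad and value of joint clip_jaw below 0.12 rad and contact force between clip and stand above 2 N and contact force between the fingers and clip below 0.2 N), for 0.2 s.
2. the retaining arm is wound to its stop by the fingers (value of joint retaining_arm above 0.83 rad and contact force between the fingers and retaining_arm above 1.5 N), for 0.2 s.
At the end, for the whole second after the job is handed in: The clip, let go, grips the cassette's top edge: within 30 mm of the middle, jaw tips at least 10 mm down, upright within 0.3 rad, jaws closed on the glass. The retaining arm is still, above 0.83 rad of its 0.9, held there by the fingers with over 1.5 N (all of step 1 and all of step 2 and velocity of joint retaining_arm between -0.15 and 0.15 rad/s); the arm keeps its last pose, push and grip.
It fails at once if the retaining arm is swung off the glass before the clip is on the cassette (value of joint retaining_arm above 0.3 rad and not (x of clip_center in the frame of cassette_top between -0.008 and 0.008 m and y of clip_center in the frame of cassette_top between -0.03 and 0.03 m and z of clip_center in the frame of cassette_top between 0 and 0.028 m and angle between clip_center's own z axis and vertical below 0.3 rad)).
It fails at once if another thing on the bench is shifted by more than 25 mm or tipped (distance of any of tip_box, beaker, buffer_bottle, tube_rack, gel_comb, thumb_screw from where it was at the start of the episode above 0.025 m or angle between any of beaker, buffer_bottle, tip_box, tube_rack's own z axis and vertical above 0.5 rad).
It also fails if it takes over 51 s, if anything falls off the work surface, if the arm or the gripper's body presses on something with over 40 N, if the wrist force passes 120 N, or if a joint passes its speed limit or range.

## Working session

There is one attempt and no reset: what is moved stays moved. The work goes in short steps, each a Python script; the robot and the scene stay as the last script left them, time stands still between calls to the robot, and variables do not carry over. Pictures are saved under pics/ and viewed, and the job is handed in when it is done.

```bash
mkdir -p pics; python3 - <<'E'
from bench import ctrl
import cv2
for n in ("scene","top","wrist"):
    im=ctrl.read_camera(n); cv2.imwrite(f"pics/{n}0.png",im)
    p=ctrl.camera_params(n); print(n,p)
print(ctrl.current_t(),ctrl.current_eef_rot(),ctrl.current_tool_pos())
E
```

```text
scene {'fx': 459.12914862064537, 'fy': 459.12914862064537, 'cx': 319.5711167383307, 'cy': 194.851534717346, 'pose': array([[ 0.67146198, -0.63858553,  0.37596188,  0.92410608],
       [ 0.7409781 ,  0.57207563, -0.35168299, -0.28304944],
       [ 0.00950104,  0.51472127,  0.85730493,  0.97779807],
       [ 0.        ,  0.        ,  0.        ,  1.        ]])}
top {'fx': 400.04356093012086, 'fy': 400.04356093012086, 'cx': 310.87747439632767, 'cy': 199.60133816884772, 'pose': array([[ 0.00474805,  0.99151119, -0.12993469,  0.39931654],
       [-0.99998712,  0.004941  ,  0.00116272,  0.07760012],
       [ 0.00179486,  0.12992749,  0.99152187,  1.00333834],
       [ 0.        ,  0.        ,  0.        ,  1.        ]])}
wrist {'fx': 355.56787121729224, 'fy': 355.56787121729224, 'cx': 319.1549200496213, 'cy': 200.79298093373296, 'T_tool_cam': array([[ 9.99999664e-01,  8.00615018e-04,  1.78591340e-04,
        -6.26666047e-04],
       [-6.68301180e-05,  2.96509741e-01, -9.55029826e-01,
        -1.70795661e-01],
       [-8.17565294e-04,  9.55029493e-01,  2.96509695e-01,
         8.32196572e-02],
       [ 0.00000000e+00,  0.00000000e+00,  0.00000000e+00,
         1.00000000e+00]])}
0.15 [[ 3.83638476e-01 -2.49046253e-04  9.23483328e-01]
 [-9.23482934e-01  8.59475402e-04  3.83638544e-01]
 [-8.89254947e-04 -9.99999600e-01  9.97378685e-05]] [ 0.23972559 -0.57691164  0.21348169]
```

View pics/scene0.png

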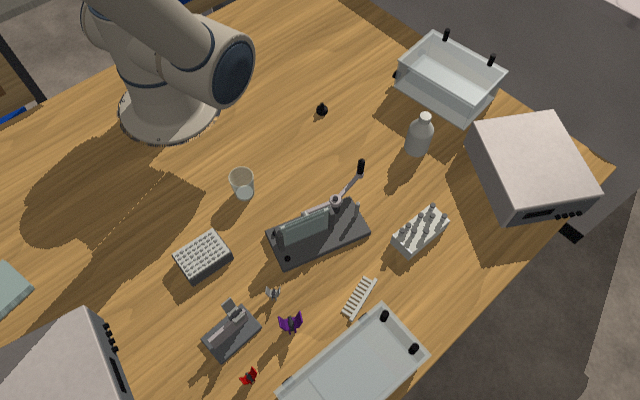

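View pics/top0.png

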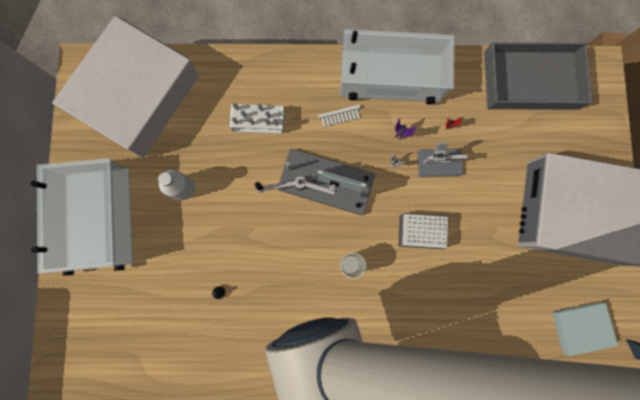

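View pics/wrist0.png

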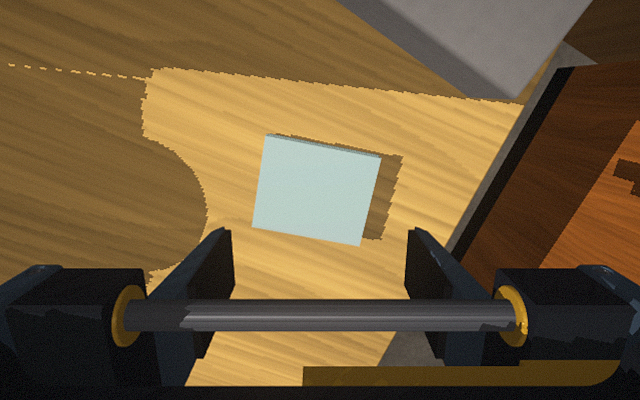

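The scene picture shows the rail with a silver clip at (229,308) and the stand at (318,235), with the post at (361,166). Clip candidates are the silver one on the rail (229,308), a smaller silver one on the bench (273,292), a purple one (290,322) and a red one (249,376). The larger silver one, on the rail, fits the description. Next I'll confirm it in enlarged crops.

```bash
python3 - <<'E'
import cv2,numpy as np
s=cv2.imread("pics/scene0.png"); t=cv2.imread("pics/top0.png")
def c(im,x0,y0,w,h,f): return cv2.resize(im[y0:y0+h,x0:x0+w],None,fx=f,fy=f,interpolation=cv2.INTER_CUBIC)
cv2.imwrite("pics/c1.png",c(s,190,270,130,100,6))
cv2.imwrite("pics/c2.png",c(t,380,110,100,75,8))
cv2.imwrite("pics/c3.png",c(s,250,140,133,100,6)[:600]); cv2.imwrite("pics/c3b.png",c(s,255,180,130,100,6))
cv2.imwrite("pics/c4.png",c(t,250,140,130,80,6))
E
```

```text
(no output)
```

View pics/c1.png

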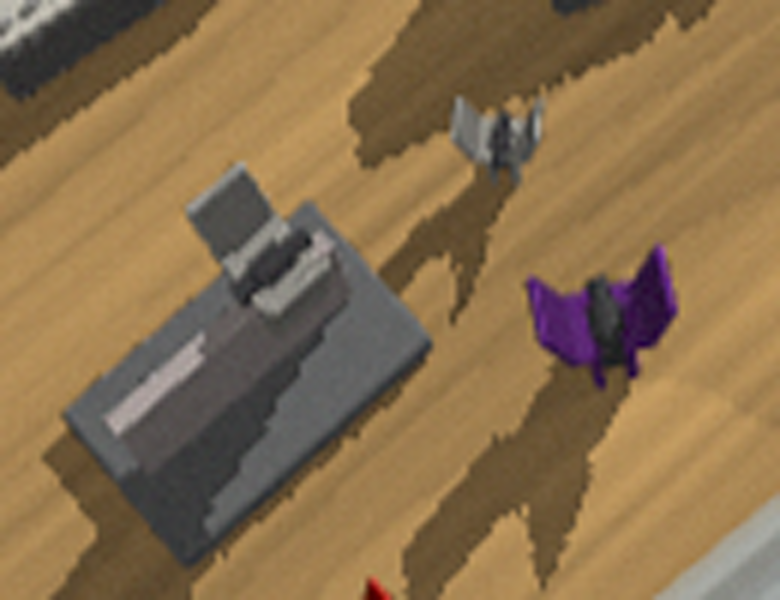

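View pics/c2.png

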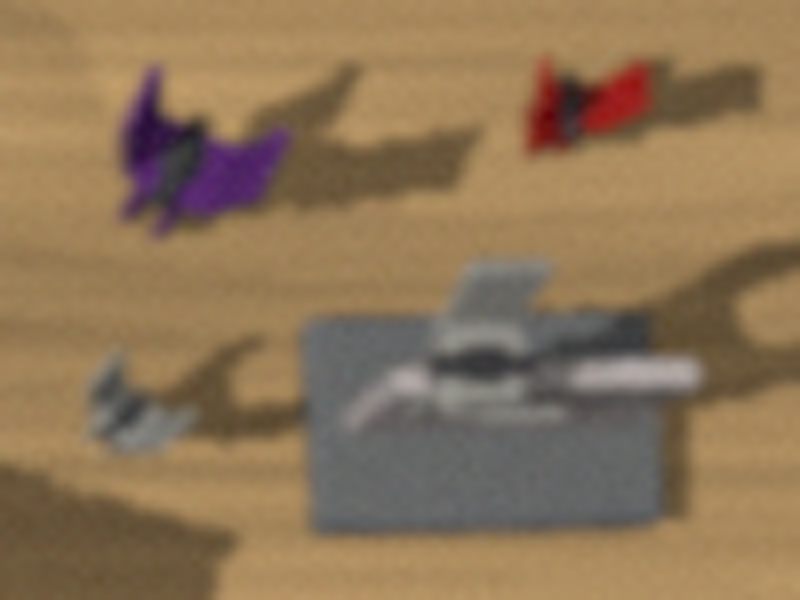

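View pics/c3b.png

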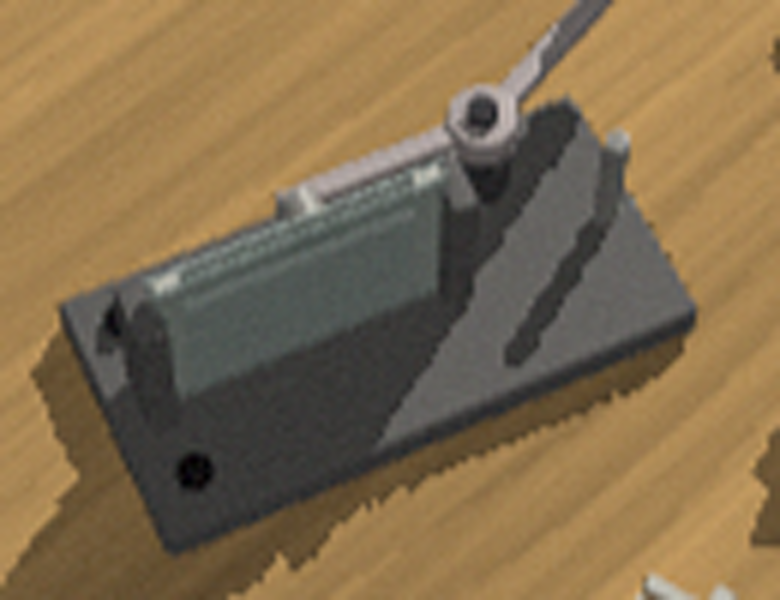

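View pics/c4.png

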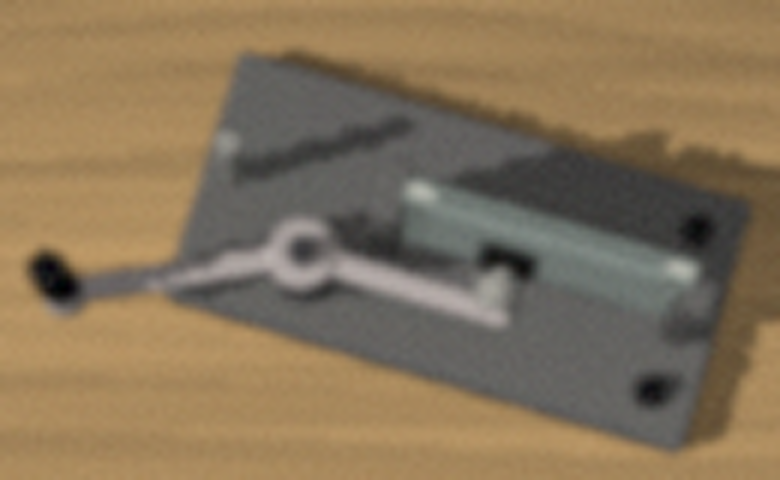

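View pics/c3.png

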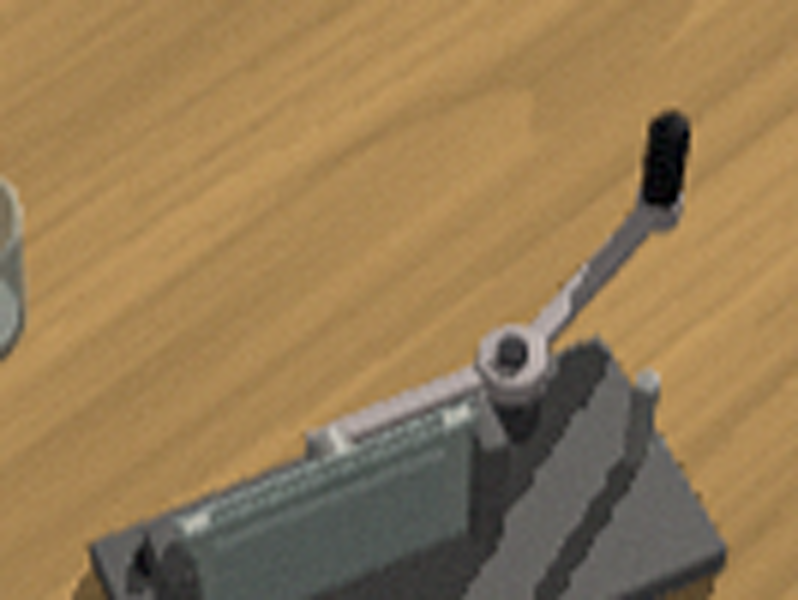

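The crops confirm it: the silver clip on the rail is clearly larger than the silver one at scene (273,292). It grips near the rail's far (+y) end. I'll triangulate the coarse points from both cameras.

```bash
cat > h.py <<'E'
import numpy as np, cv2
from bench import ctrl
def ray(cam,u,v,P=None):
    c=ctrl.camera_params(cam); P=c["pose"] if P is None else P
    d=np.array([(u-c["cx"])/c["fx"],-(v-c["cy"])/c["fy"],-1.]); return P[:3,3],P[:3,:3]@d
def onz(cam,u,v,z,P=None):
    o,d=ray(cam,u,v,P); return o+d*(z-o[2])/d[2]
def proj(cam,X,P=None):
    c=ctrl.camera_params(cam); P=c["pose"] if P is None else P
    p=P[:3,:3].T@(np.asarray(X)-P[:3,3]); return np.array([c["cx"]+c["fx"]*p[0]/-p[2],c["cy"]-c["fy"]*p[1]/-p[2]])
def wpose():
    c=ctrl.camera_params("wrist"); T=np.eye(4);T[:3,:3]=ctrl.current_eef_rot();T[:3,3]=ctrl.current_tool_pos(); return T@c["T_tool_cam"]
def ori(phi):
    # tool down, jaw axis x at world angle phi (rad)
    x=np.array([np.cos(phi),np.sin(phi),0]);y=np.array([0,0,-1.]);return np.column_stack([x,y,np.cross(x,y)])
E
python3 - <<'E'
from h import *
np.set_printoptions(precision=4,suppress=True)
def px(u,v,f,x0,y0): return ((u+.5)/f-.5+x0,(v+.5)/f-.5+y0)
T=lambda n,u,v,z,f,x0,y0: print("top",n,onz("top",*px(u,v,f,x0,y0),z))
S=lambda n,u,v,z,f,x0,y0: print("scn",n,onz("scene",*px(u,v,f,x0,y0),z))
T("casL",408,190,.11,6,250,140);T("casR",695,270,.11,6,250,140);T("hub",303,248,.078,6,250,140);T("post",47,268,.124,6,250,140)
S("casL",435,172,.11,6,255,180);S("casR",160,285,.11,6,255,180);S("hub",483,115,.078,6,255,180);S("post",668,122,.124,6,250,140)
T("railL",405,375,.07,8,380,110);T("railR",700,372,.07,8,380,110);T("clip pin",485,362,.084,8,380,110)
S("railR",120,425,.07,6,190,270);S("railL",340,265,.07,6,190,270);S("clip pin",278,265,.084,6,190,270)
for k,c in dict(f0=(305,315),f1=(640,315),f2=(660,520),f3=(315,528)).items(): T(k,*c,.014,8,380,110)
for k,c in dict(f0=(310,205),f1=(430,345),f2=(190,560),f3=(65,415)).items(): S(k,*c,.014,6,190,270)
for k,c in dict(s0=(240,58),s1=(748,205),s2=(685,445),s3=(170,292)).items(): T(k,*c,.02,6,250,140)
for k,c in dict(s0=(570,98),s1=(695,310),s2=(170,545),s3=(65,305)).items(): S(k,*c,.02,6,255,180)
E
```

```text
top casL [0.5815 0.0616 0.11  ]
top casR [ 0.5513 -0.0468  0.11  ]
top hub [0.5647 0.1021 0.078 ]
top post [0.5484 0.1958 0.124 ]
scn casL [0.5795 0.0623 0.11  ]
scn casR [ 0.5484 -0.0408  0.11  ]
scn hub [0.5607 0.1054 0.078 ]
scn post [0.5438 0.1995 0.124 ]
top railL [ 0.627  -0.2079  0.07  ]
top railR [ 0.6284 -0.2961  0.07  ]
top clip pin [ 0.6276 -0.2273  0.084 ]
scn railR [ 0.6273 -0.2894  0.07  ]
scn railL [ 0.6333 -0.2051  0.07  ]
scn clip pin [ 0.6242 -0.2213  0.084 ]
top f0 [ 0.66  -0.194  0.014]
top f1 [ 0.6605 -0.3003  0.014 ]
top f2 [ 0.5944 -0.3037  0.014 ]
top f3 [ 0.5913 -0.1951  0.014 ]
scn f0 [ 0.591 -0.195  0.014]
scn f1 [ 0.6586 -0.1942  0.014 ]
scn f2 [ 0.661  -0.2981  0.014 ]
scn f3 [ 0.5937 -0.3018  0.014 ]
top s0 [0.6559 0.1307 0.02  ]
top s1 [ 0.5942 -0.0817  0.02  ]
top s2 [ 0.4936 -0.0542  0.02  ]
top s3 [0.5563 0.1586 0.02  ]
scn s0 [0.555  0.1622 0.02  ]
scn s1 [0.6561 0.1316 0.02  ]
scn s2 [ 0.5945 -0.0815  0.02  ]
scn s3 [ 0.4915 -0.0485  0.02  ]
```

Both cameras agree to about 3 mm. The rail's yaw is about 0, with the clip near (0.626,-0.224). The cassette centre is about (0.565,0.008) with yaw about -0.28. The measured hub (0.563,0.104) against the predicted (0.561,0.103) is consistent. Next I'll move above the clip and refine with the wrist camera.

```bash
python3 - <<'E'
from h import *
ctrl.goto([.627,-.224,.22],ori(0))
P=wpose(); im=ctrl.read_camera("wrist"); np.save("Pw1.npy",P); cv2.imwrite("pics/w1.png",im)
print(ctrl.current_t(),ctrl.current_tool_pos(),ctrl.current_q())
for X in ([.627,-.224,.084],[.627,-.251,.07],[.6595,-.195,.014],[.6605,-.302,.014],[.593,-.302,.014]): print(X,proj("wrist",X,P))
E
```

```text
2.1 [ 0.62654275 -0.22509329  0.21999346] [-2.48911412e+01  3.13679336e+01  7.03508906e+01 -1.24619280e-02
  7.82829756e+01 -2.47865122e+01]
[0.627, -0.224, 0.084] [321.23212002 188.19018709]
[0.627, -0.251, 0.07] [321.16993104 211.65829551]
[0.6595, -0.195, 0.014] [351.56978136 144.22384065]
[0.6605, -0.302, 0.014] [350.1492328 237.730466 ]
[0.593, -0.302, 0.014] [291.28922373 237.86904407]
```

View pics/w1.png

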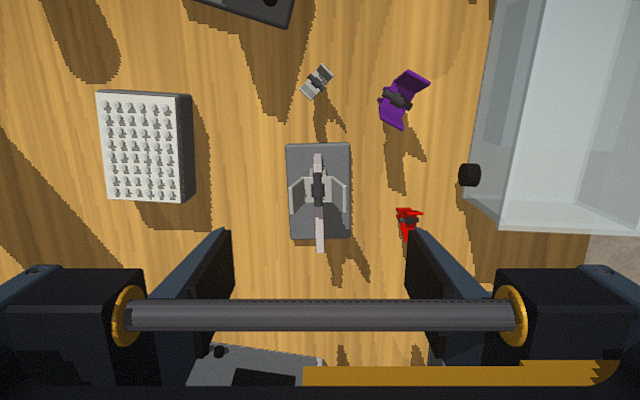

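The wrist picture shows the clip at about (319,187), centred, with the rail top at (320,152) to (320,252). The foot corners match the prediction. I'll zoom in for the precise y and yaw.

```bash
python3 - <<'E'
import cv2
im=cv2.imread("pics/w1.png")
cv2.imwrite("pics/w1c.png",cv2.resize(im[135:265,265:375],None,fx=4.5,fy=4.5,interpolation=cv2.INTER_CUBIC))
E
```

```text
(no output)
```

View pics/w1c.png

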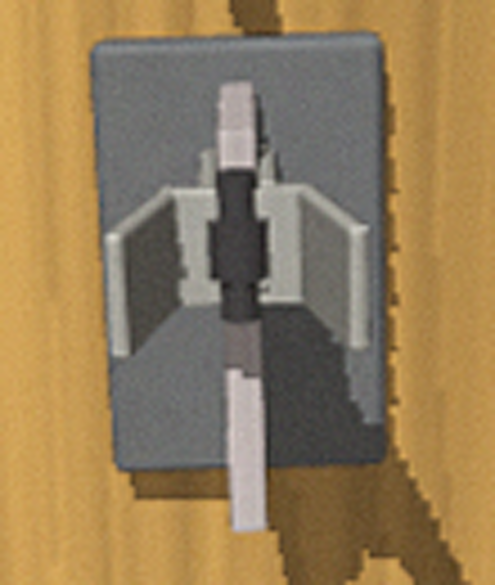

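```bash
python3 - <<'E'
from h import *
P=np.load("Pw1.npy")
f=lambda u,v:((u+.5)/4.5-.5+265,(v+.5)/4.5-.5+135)
for n,u,v,z in (("hL",118,295,.122),("hR",359,287,.122),("pin",238,245,.089),("railN",237,85,.07),("railS",248,528,.07)): print(n,onz("wrist",*f(u,v),z,P))
E
```

```text
hL [ 0.60273352 -0.22339983  0.122     ]
hR [ 0.64507736 -0.22203723  0.122     ]
pin [ 0.62368856 -0.22341792  0.089     ]
railN [ 0.62351423 -0.19520667  0.07      ]
railS [ 0.62553403 -0.29312008  0.07      ]
```

Clip centre is at (0.624,-0.223), yaw about 0.025, within 25 mm of the rail's middle as described. I'll grasp and lift a little, then look.

```bash
python3 - <<'E'
from h import *
R=ori(.025)
ctrl.move_l([.624,-.223,.15],vel=.12,ori=R)
print(ctrl.move_l([.624,-.223,.086],vel=.1,contact_N=8),ctrl.current_tool_pos())
ctrl.command_gripper(0.0); print(ctrl.current_grip_width()*91,ctrl.current_contact_force(),ctrl.current_tool_pos())
print(ctrl.move_l([.624,-.223,.20],vel=.1),ctrl.current_contact_force(),ctrl.current_grip_width()*91)
P=wpose(); im=ctrl.read_camera("wrist"); np.save("Pw2.npy",P); cv2.imwrite("pics/w2.png",im)
cv2.imwrite("pics/s2.png",cv2.resize(ctrl.read_camera("scene")[200:350,150:350],None,fx=3.5,fy=3.5))
print(ctrl.current_t())
E
```

```text
False [ 0.62437225 -0.22314187  0.08659621]
29.718915844705 [-0.70018927 -0.243971   -1.09027529] [ 0.62391746 -0.22295483  0.085922  ]
False [-1.21591096  0.51741989 -1.05647354] 29.58684757856594
5.975
```

View pics/w2.png

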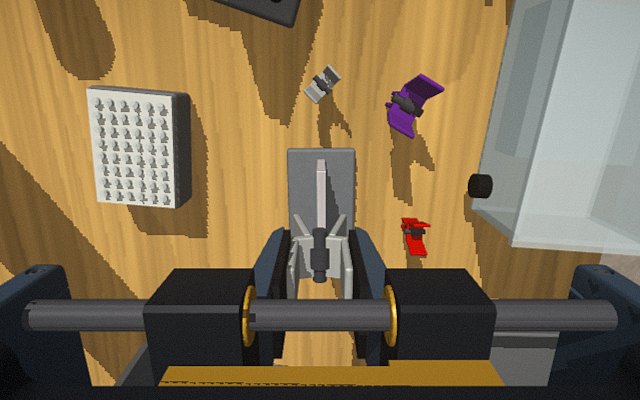

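View pics/s2.png

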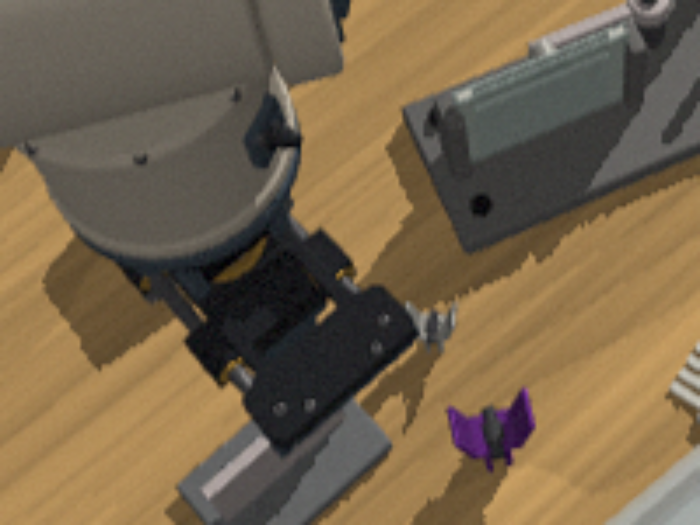

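The clip came off, held fully open at 29.6 mm over the handles with the pin at (319,255). Next I'll look at the cassette with the wrist camera from just behind.

```bash
python3 - <<'E'
from h import *
a=-.282; yc=np.array([-np.sin(a),np.cos(a),0]); c=np.array([.565,.0085,0])
P2=np.load("Pw2.npy"); print("pivot expected px", proj("wrist",[.624,-.223,.198],P2))
p=c-.05*yc; p[2]=.22
ctrl.goto(p,ori(a))
P=wpose(); im=ctrl.read_camera("wrist"); np.save("Pw3.npy",P); cv2.imwrite("pics/w3.png",im)
print(ctrl.current_t(),ctrl.current_tool_pos())
xc=np.array([np.cos(a),np.sin(a),0])
for n,X in dict(mid=c+[0,0,.11],N=c+.058*yc+[0,0,.11],S=c-.058*yc+[0,0,.11],post=c-.03*xc+.09*yc-.041*xc+.086*yc+[0,0,.124],hub=c-.03*xc+.09*yc+[0,0,.075]).items(): print(n,X,proj("wrist",X,P))
E
```

```text
pivot expected px [322.54225628 256.88725245]
6.8333 [ 0.55174587 -0.04038961  0.21988958]
mid [0.565  0.0085 0.11  ] [320.09057696 135.72856261]
N [0.58114008 0.06420905 0.11      ] [320.17451563  55.99985058]
S [ 0.54885992 -0.04720905  0.11      ] [320.01641912 206.16700635]
post [0.54578123 0.19730582 0.124     ] [ 201.73572226 -158.51510162]
hub [0.56122992 0.10329339 0.075     ] [282.62815444  17.04857914]
```

View pics/w3.png

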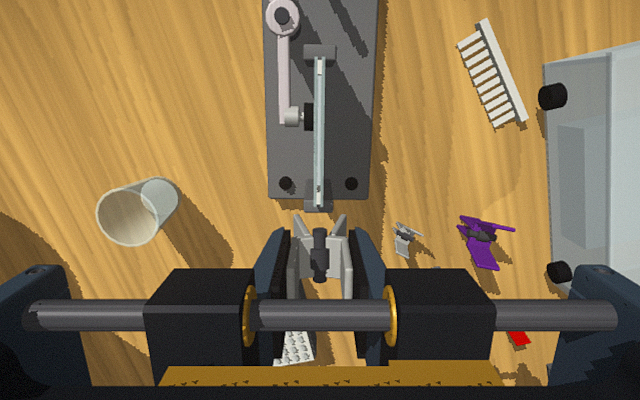

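The cassette's top edge runs from (319.5,57) to (319,206), within 1 px of the prediction. The clip's pin at (320,255) is in the same column, so the jaws are aligned. Now I'll place it.

```bash
python3 - <<'E'
from h import *
ctrl.move_l([.565,.0085,.22],vel=.12)
print(ctrl.move_l([.565,.0085,.128],vel=.08,contact_N=8),ctrl.current_tool_pos(),ctrl.current_contact_force())
P=wpose(); cv2.imwrite("pics/w4.png",ctrl.read_camera("wrist")); cv2.imwrite("pics/s4.png",cv2.resize(ctrl.read_camera("scene")[120:290,230:400],None,fx=3.5,fy=3.5))
print(ctrl.current_t())
E
```

```text
False [0.56532176 0.00845197 0.12847631] [-0.14486158 -0.66004077 -0.37251284]
8.8
```

View pics/w4.png

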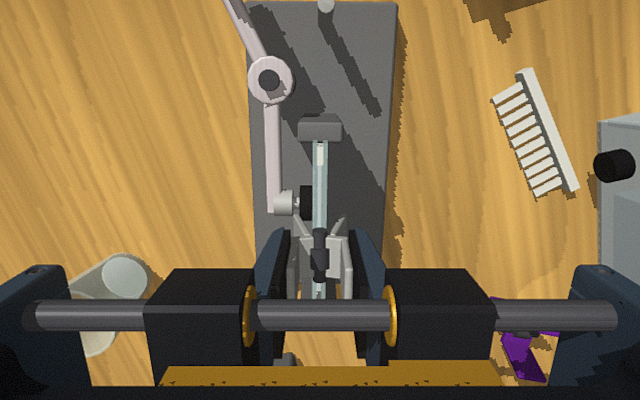

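View pics/s4.png

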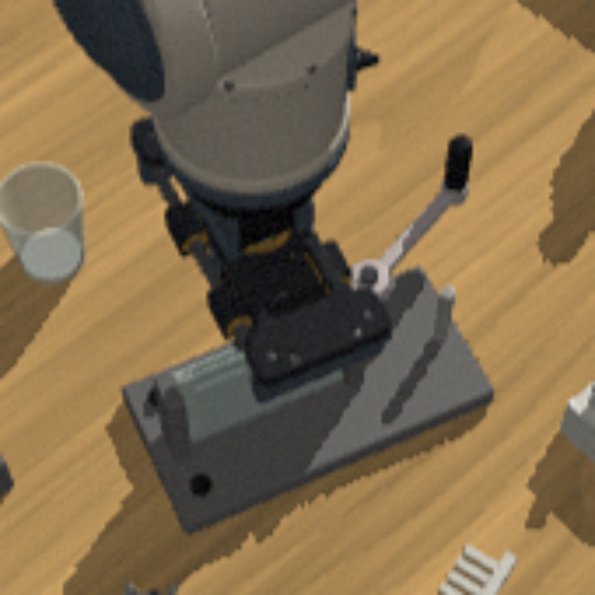

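The glass edge at (319,150) to (319,295) passes between the jaws under the pin at (320,255), and no contact force showed. I'll release and retreat.

```bash
python3 - <<'E'
from h import *
ctrl.command_gripper(1.0); ctrl.sleep(.35)
print(ctrl.current_grip_width(),ctrl.current_contact_force())
ctrl.move_l([.565,.0085,.24],vel=.15)
P=wpose(); np.save("Pw5.npy",P); cv2.imwrite("pics/w5.png",ctrl.read_camera("wrist"))
print(ctrl.current_t(),proj("wrist",[.565,.0085,.126],P))
E
```

```text
1.001338673975418 [ 0.43875816 -0.79813921  0.78735005]
11.125 [321.57324733 196.04476164]
```

View pics/w5.png

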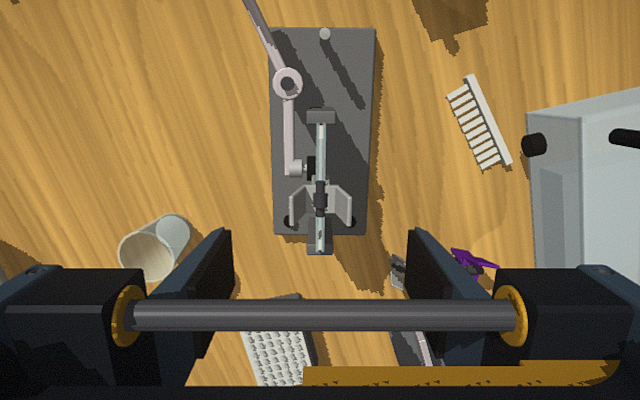

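The clip grips the glass with its pin at (320,197), against a predicted (321.6,196) for a pivot 16 mm above the edge, and the handles are symmetric at 292 to 353. Now the post: I'll grasp it tangentially and look before winding.

```bash
cat >> h.py <<'E'
H=np.array([.562,.1035]); A=-.282; RG=.098
def pose(th,z=.087):
    g=A+np.arctan2(86,-41)-th   # radial direction
    return np.array([H[0]+RG*np.cos(g),H[1]+RG*np.sin(g),z]), ori(g-np.pi/2)
E
python3 - <<'E'
from h import *
p,R=pose(0,.17)
ctrl.goto(p+[0,0,.03],R)
P=wpose(); np.save("Pw6.npy",P); cv2.imwrite("pics/w6.png",ctrl.read_camera("wrist"))
q=p.copy(); q[:2]=H+(p[:2]-H)*.095/RG; q[2]=.124; print(ctrl.current_t(),p,q,proj("wrist",q,P),proj("wrist",[*H,.075],P))
for th in (0,.45,.92):
  a,b=pose(th); print(ctrl.ik(a,b))
E
```

```text
11.9833 [0.54610917 0.20020306 0.17      ] [0.54659562 0.19724276 0.124     ] [321.21902067 214.95408238] [320.90104965 292.29797488]
[ 1.42516262e+01  3.34254108e+01  9.11063215e+01 -2.54444375e-14
  5.54682677e+01  4.91983551e+00]
[ 1.30148680e+01  3.60208422e+01  8.51053090e+01 -2.54444375e-14
  5.88738488e+01  2.94661780e+01]
[ 1.02814709e+01  3.81084440e+01  8.02887188e+01 -2.54444375e-14
  6.16028372e+01  5.36617973e+01]
```

View pics/w6.png

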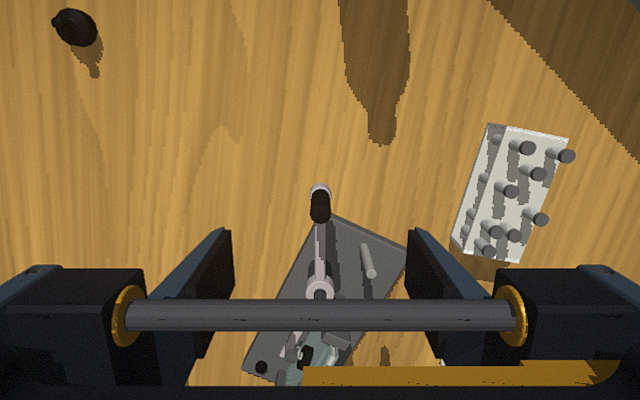

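The post top is at (320,213) against a predicted (321,215), centred between the open fingers. I'll descend, grip, and wind along the arc.

```bash
python3 - <<'E'
from h import *
p,R=pose(0)
print(ctrl.move_l(p,vel=.12,contact_N=8))
ctrl.command_gripper(0.0); print(ctrl.current_grip_width()*91,ctrl.current_contact_force(),ctrl.current_tool_pos(),ctrl.current_t())
for th in (.1,.2,.3,.4,.5,.6,.7,.8):
    p,R=pose(th); hit=ctrl.move_l(p,vel=.06,ori=R,contact_N=25)
    f=ctrl.current_contact_force(); t=R[:,0]
    print(th,hit,np.round(f,1),"tang",round(float(f@t),1),"rad",round(float(f@R[:,2]),1),np.round(ctrl.current_wrist_torque(),2))
    if hit: break
print(ctrl.current_t(),ctrl.current_grip_width()*91)
E
```

```text
False
15.25822208583117 [ 4.63112822  0.36902895 -3.37414194] [0.5465987  0.20025857 0.08703324] 14.2167
0.1 False [-2.8  0.6  3. ] tang -2.8 rad 0.7 [0.06 0.33 0.11]
0.2 False [-4.1  1.8  2.9] tang -4.2 rad 1.7 [0.3  0.43 0.14]
0.3 False [-3.6  3.6  2.4] tang -4.1 rad 3.1 [0.56 0.51 0.08]
0.4 False [-3.2  4.2  2.6] tang -4.1 rad 3.3 [0.69 0.51 0.07]
0.5 False [-3.2  5.6  2.6] tang -4.8 rad 4.2 [0.88 0.46 0.03]
0.6 False [-1.9  5.9  2. ] tang -4.2 rad 4.6 [0.99 0.43 0.11]
0.7 False [-2.4  7.4  2.5] tang -5.8 rad 5.1 [1.12 0.39 0.06]
0.8 False [-2.2  6.8  0.7] tang -5.8 rad 4.1 [1.22 0.26 0.06]
16.75 15.471207641804765
```

Winding goes smoothly, with the tangential force following the spring. Now small steps to the stop.

```bash
python3 - <<'E'
from h import *
for th in np.arange(.83,1.0,.015):
    p,R=pose(th); hit=ctrl.move_l(p,vel=.03,ori=R,contact_N=20); ctrl.sleep(.15)
    f=ctrl.current_contact_force(); t=R[:,0]
    print(round(th,3),hit,"tang",round(float(f@t),1),"rad",round(float(f@R[:,2]),1),round(f[2],1))
    if hit or f@t<-14: break
P=wpose(); np.save("Pw7.npy",P); cv2.imwrite("pics/w7.png",ctrl.read_camera("wrist")); 
cv2.imwrite("pics/s7.png",cv2.resize(ctrl.read_camera("scene")[120:290,230:430],None,fx=3.5,fy=3.5))
cv2.imwrite("pics/t7.png",cv2.resize(ctrl.read_camera("top")[120:240,230:400],None,fx=4.5,fy=4.5))
print(ctrl.current_t(),ctrl.current_tool_pos(),p)
E
```

```text
0.83 False tang -4.9 rad 5.0 0.7
0.845 False tang -5.3 rad 4.7 1.9
0.86 False tang -6.6 rad 5.1 1.3
0.875 False tang -6.1 rad 5.3 1.1
0.89 False tang -6.4 rad 4.2 1.3
0.905 False tang -7.4 rad 5.2 1.5
0.92 False tang -7.6 rad 4.1 2.6
0.935 False tang -17.2 rad 5.9 4.7
20.1 [0.62866837 0.17542491 0.08694472] [0.63037092 0.17370981 0.087     ]
```

View pics/w7.png

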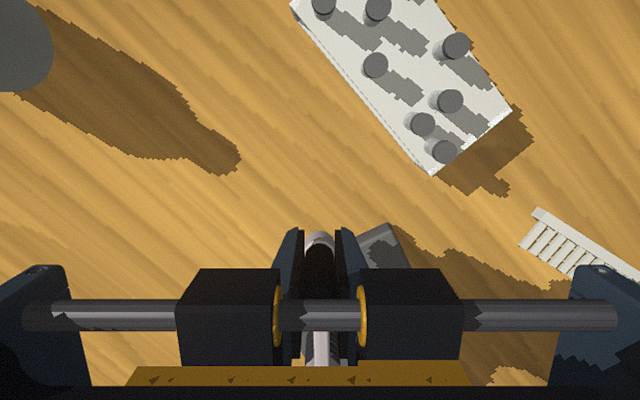

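View pics/s7.png

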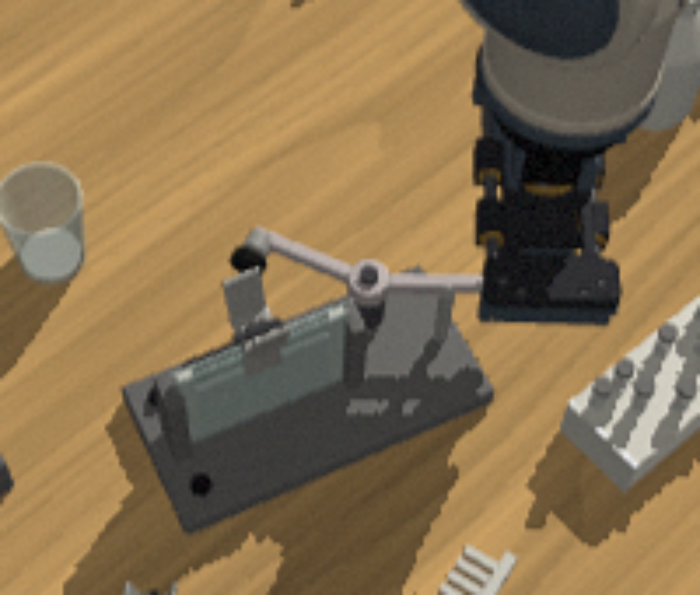

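View pics/t7.png

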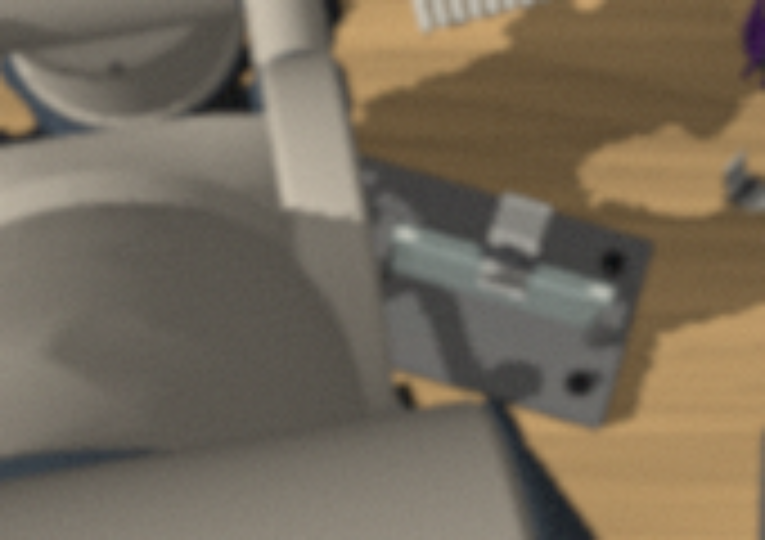

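The scene crop shows the arm swung with its pad (248,258) well off the glass. The clip is still on the cassette's middle (262,330), and the rack is untouched. The force jumped from 7.6 to 17 N, so the arm is on its stop. I'll check that it's steady and hand in.

```bash
python3 - <<'E'
from h import *
ctrl.sleep(.4); print(np.round(ctrl.current_contact_force(),1),np.abs(ctrl.current_dq()).max(),ctrl.current_grip_width()*91,ctrl.current_t())
ctrl.sign_off()
E
```

```text
[-8.4 15.   4.2] 0.05905317415850112 14.915201333490064 20.5
the job is handed in; nothing more can be done
```

I finished the job and handed it in at 20.5 s of the 51 s allowed. `sign_off` gives no verdict, so the checks below are all I have.

- **Clip:** I took the large silver clip off the parking rail and put it over the middle of the cassette's top edge, then let go. The wrist picture afterwards showed it upright and centred, its pin within about 2 px of the spot predicted for a pivot 16 mm above the edge.
- **Retaining arm:** Only then did I grip the finger post and wind the arm to its stop. The tangential force rose smoothly to about 7.6 N, as the spring should, then jumped to 17 N at the stop.
- **Final state:** The last pictures showed the pad off the glass and the clip still in place. I left the fingers closed on the post, with the tool still and the wrist reading about 17 N sideways.

**Disagreements:**
- The stop came at my computed 0.92–0.935 rad, not 0.9. I put that down to the 2 mm calibration limit and a little give.
- The fingers read 15 mm on the 16 mm post.
- The other things on the bench looked untouched where I could see them, but the robot hid part of the last views and I did not measure each one.

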